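Brush out the press sleeve

ROBOT

A 6-joint arm with a two-finger parallel gripper is mounted at the origin on the work surface. World frame = base frame: x ahead of the robot, y to its left, z up, the work surface at z = 0. Lengths are in mm, angles in rad, forces in N, time in s.
With the tool pointing down it reaches from about 350 to 875 mm from the base axis. Payload 4.2 kg.
Tool frame: the origin (TCP) lies at the very end of the fingers, on their centre line; the grasp point (between the pads) lies 19 mm behind it; z points along the fingers, y is the line along which they close (so a half turn about z gives the same grasp; the last joint's range is limited). The gripper opens to 85 mm and grips with 20 to 120 N. Pads are 22 mm wide; open, the fingers measure 114 mm over their backs; the gripper's body (76 mm by 85 mm) begins 54 mm behind the grasp point. The pads swing forward as they close: fully open they stand 13 mm farther back than shut.
Start: joints at [-0.967, 0.385, 0.008, 0, -1.194, -0.259], TCP at [211.27, -588.187, 231.312] pointing down, gripper open.
Joint ranges: [-3.14, 3.14], [-1.21, 2.06], [-1.07, 1.41], [-3.16, 2.05], [-2.99, -0.16], [-3.1, 3.1]. Speed limits (rad/s): [2.79, 2.79, 3.14, 3.14, 3.14, 3.14].

INTERFACE

Orientations are given as a unit quaternion [x, y, z, w].
In Python, from bench import read_state, get_image, get_calibration, job_done gives the robot as it stands.
- The arm moves only by the shell command python3 -m creep 'ROWS'. ROWS is a JSON object of lists of equal length, an entry for each row: "translation": the shift along the world's x, y, z in cm, a list of three; "delta_rot": the turn, a rotation vector about the world's x, y, z in degrees, a list of three; "hand": the finger opening in cm, from 0 to 8.54. A call has 1 to 8 rows; each row is the pose to reach, as a shift and turn from the pose commanded when the call began; what a row does not reach only later rows make up. A row lasts 1/8 s, in which the tool goes at most 62.5 mm and 10.7 degrees, less where a joint would pass 70% of its speed; a pose out of reach is approached as far as the arm can. A call with a gripper value outside its range is refused whole. The fingers move at their own pace and stop on an object; the grip force is fixed at half the most. Time passes only in rows, so rows that repeat a pose let the fingers close. It gives the time, the measured TCP pose, the force, the opening and the grip force at its end, in the units of the state.
- read_state(): the state, without advancing time (a new reading comes with each control period).
- get_image(name): name is "side" or "top" or "wrist"; returns (picture, depth): 384x512x3 uint8, red, green, blue; 384x512 float32, mm along the optical axis (not along the pixel's ray), 0 where there is no reading.
- get_calibration(name): a dict with "intrinsics" (3x3 intrinsics, pixels), "xyz" and "attitude" of the camera in the world. Camera axes: x right, y down, z forward; pixel columns grow to the right and rows downward; lengths in mm; the calibration is good to about 2 mm. A picture is of the moment at which its call begins: read the wrist's pose just before it. get_calibration takes no time and is no camera call; for the wrist camera it gives the pose at the moment of the call.
- job_done(): hands the job in; it is judged then, once.
The state is a dict: "clock": time; "joints": joint angles; "joint_vel": joint speeds; "joint_efforts": joint torques, N m; "position": TCP position; "ee_rot": TCP orientation; "contact_force": force on the tool from outside, world axes, zero at the start; "wrist_torque": the same for the moment, N m; "gripper_width": finger opening in mm; "grasp_force": force on a finger pad.
Only numpy, scipy, OpenCV 4.12 (cv2) and the standard library are available. Lean on these libraries where they do the work, as an engineer would, in place of code of your own. Each camera call takes 0.05 s, during which the arm holds its last target. There are 200 camera calls.

TASK

Pull the green-handled brush out of the leaning tool rack and scrub the upright aluminium press sleeve with it: go down until the brush gently touches the disc at the bottom, draw it up to the mouth, and go down to touch the disc a second time. Then lower the used brush, tip first, to the floor of the blue pot before letting go, and leave it standing in there. The disc sits at a different height each time and must be felt for, not rammed; do not disturb the other things on the bench.

Things in the scene. Friction and masses are not known exactly. Their poses are not given: they have to be found in the camera images.
- brush: Brush, 200 mm long, 0.12 kg. Origin: centre of its flat tip; z runs from the tip to the handle's end. Black/orange stiff round head 26 mm in diameter from 0 to 65 mm, steel stem 8 mm in diameter, green round handle 18 mm in diameter from 105 to 200 mm. Starts tip down in one of the rack's two tubes, leaning with it on the tube's lower wall.
- rack: Fixed tool rack, base plate 120 x 150 x 10 mm. Origin: centre of the base's underside. Two open steel tubes at y = -45 and +45 mm, 34 mm inner, 40 mm outer diameter, 85 mm long, leaning 30 degrees (0.52 rad) from vertical towards the rack's -x (roughly the robot); lower ends centred at x = 45, z = 22 mm. Brush in one, socket driver in the other.
- sleeve: Fixed upright aluminium sleeve on a steel flange 90 x 90 x 10 mm. Origin: centre of the underside, z up. Bore 34 mm in diameter, flaring to 46 mm over the top 15 mm; outside 46 mm (58 at the mouth); mouth at z = 120 mm. A sprung brass disc closes the bore (gives 4 mm at 10 N); its face is somewhere from z = 20 to 60 mm, not reported. Over 30 N is ramming.
- sleeve_mouth (a point): Centre of the sleeve's mouth, 120 mm above the underside of its flange.
- pot: Fixed upright blue plastic pot for used brushes, open at the top: 72 mm outer and 64 mm inner diameter, 110 mm high, inner floor 5 mm above the origin, on a 100 mm square rubber foot 4 mm thick. Origin: centre of its underside, z up.
- driver: Bystander: socket driver with a red handle 24 mm in diameter, 185 mm long, standing in the other tube of the rack. Origin: centre of its lower end; z towards the handle.
- hotplate_a: Bystander: loose round electric hotplate, 156 mm in diameter, 50 mm high. Origin: centre of its underside.
- hotplate_b: Bystander: a second such hotplate.
- spray_can: Bystander: upright can with a yellow label, 52 mm in diameter, 150 mm high. Origin: centre of its underside.
- tin: Bystander: open steel tin, 80 mm in diameter, 35 mm high. Origin: centre of its underside.
- screwdriver: Bystander: screwdriver with a yellow handle lying on the bench, about 200 mm long. Origin: under its middle, x towards the blade.
- jar: Bystander: closed jar, 60 mm in diameter, 80 mm high. Origin: centre of its underside.
Not all that is in view belongs to the job. What is meant by the brush is not pink, and is the larger of those in its own colour.

How it is judged (in metres and radians):
On the way, in this order (a step that is already met when the one before it is completed fails the run):
1. the brush is pulled right out of the rack, in the fingers (height (world z) of brush above 0.115 m and contact force between the fingers and brush above 1 N), for 0.1 s.
2. the brush, inside the sleeve, touches the disc at the bottom (contact force between brush and disc_c0 above 1 N and horizontal distance between brush and sleeve below 0.012 m), for 0.1 s.
3. the brush is drawn up the sleeve, tip near the mouth or higher (z of brush in the frame of sleeve above 0.095 m and horizontal distance between brush and sleeve below 0.05 m), for 0.05 s.
4. the brush touches the disc a second time (all of step 2), for 0.1 s.
5. the brush, still held, is lowered into the pot to within 20 mm of its floor (z of brush in the frame of pot below 0.025 m and horizontal distance between brush and pot below 0.03 m and contact force between the fingers and brush above 1 N), for 0.1 s.
At the end, for the whole second after the job is handed in: The brush stands tip down in the blue pot, released and at rest: its tip within 25 mm of the pot's floor and 35 mm of the pot's axis, the brush leaning less than 40 degrees; the other things are where they were, within 30 mm (z of brush in the frame of pot below 0.03 m and horizontal distance between brush and pot below 0.035 m and angle between brush's own z axis and vertical below 0.7 rad and linear speed of brush below 0.03 m/s); the robot touches nothing.
It fails at once if the brush is rammed against the disc (over 30 N) (contact force between brush and disc_c0 above 30 N).
It fails at once if one of the other things on the bench is disturbed (moved more than 30 mm) (distance of any of driver, hotplate_a, hotplate_b, spray_can, tin, screwdriver, jar from where it was at the start of the episode above 0.03 m).
It also fails if it takes over 72 s, if anything falls off the work surface, if the arm or the gripper's body presses on something with over 40 N, if the wrist force passes 120 N, or if a joint passes its speed limit or range.

## Working session

There is one attempt and no reset: what is moved stays moved. The work goes in short steps, Python scripts to look and compute and a shell command to move; the robot and the scene stay as the last step left them, time stands still between calls to the robot, and variables do not carry over. Pictures are saved under pics/ and viewed, at most 10 in all, crops included, and the job is handed in when it is done.

```bash
mkdir -p pics; ls; cat > h.py <<'E'
import numpy as np, cv2
from scipy.spatial.transform import Rotation as R
from bench import *
def cal(n):
    c=get_calibration(n); a=np.array(c["attitude"],float)
    M=a if a.shape==(3,3) else R.from_quat(a).as_matrix()
    return np.array(c["intrinsics"]),np.array(c["xyz"],float),M
def cloud(n):
    K,t,M=cal(n); im,d=get_image(n)
    v,u=np.mgrid[:d.shape[0],:d.shape[1]]
    P=np.stack([(u-K[0,2])/K[0,0]*d,(v-K[1,2])/K[1,1]*d,d],-1)
    P=P@M.T+t; P[d==0]=np.nan
    return im,P
E
python3 - <<'E'
from h import *
s=read_state();print({k:np.round(v,3).tolist() for k,v in s.items()})
for n in ("top","side"):
    im,P=cloud(n);K,t,M=cal(n);print(n,np.round(t),np.round(M,2).tolist(),K[0,0])
    np.save(n+".npy",P);cv2.imwrite(n+".png",im[...,::-1]);cv2.imwrite(f"pics/{n}1.png",cv2.resize(im[...,::-1],(800,600)))
E
```

```text
pics
{'clock': 0.0, 'joints': [-0.967, 0.386, 0.007, -0.001, -1.194, -0.259], 'joint_vel': [-0.001, 0.001, 0.002, -0.001, 0.0, 0.0], 'joint_efforts': [0.001, -39.229, 18.84, 4.186, -0.005, 0.0], 'position': [211.092, -587.654, 230.215], 'ee_rot': [-0.171, 0.985, 0.001, -0.0], 'contact_force': [-0.566, 0.717, 0.745], 'wrist_torque': [-0.055, 0.021, 0.011], 'grasp_force': 0.0, 'gripper_width': 85.352}
top [ 375.    0. 1026.] [[0.03, -0.99, 0.16], [-1.0, -0.03, 0.01], [-0.0, -0.16, -0.99]] 368.4379460885012
side [ 423. 1305.  907.] [[-1.0, -0.04, 0.07], [-0.08, 0.53, -0.84], [-0.0, -0.85, -0.53]] 489.76461576631783
```

View pics/top1.png

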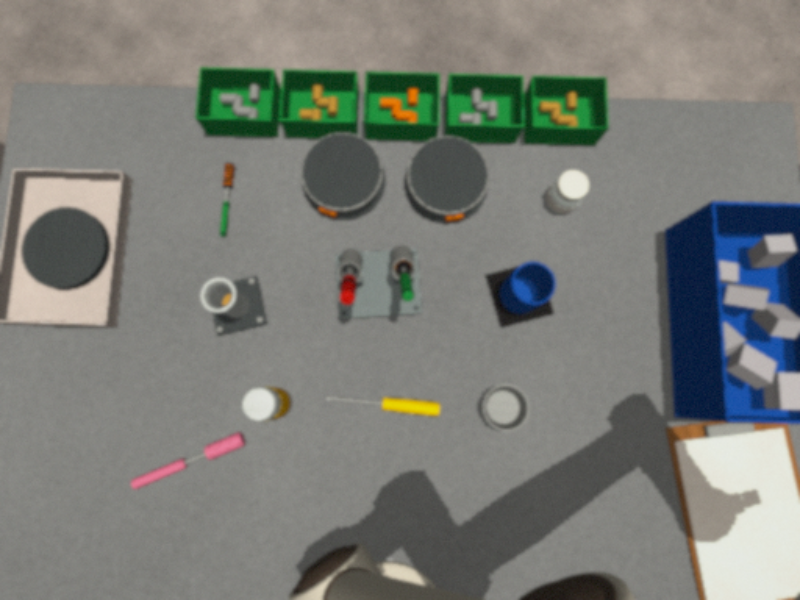

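View pics/side1.png

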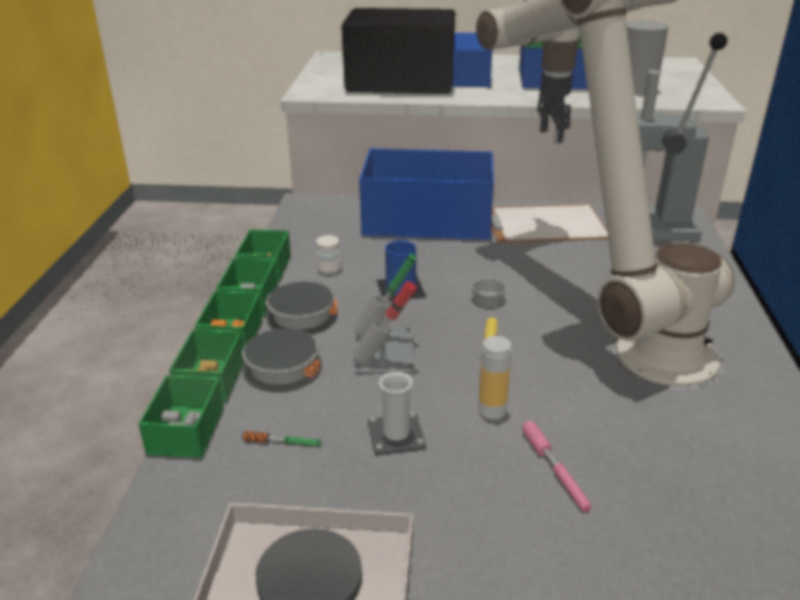

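The top view shows the green-handled brush leaning in the rack at about (405,285), with the red driver at (348,290). The sleeve mouth is at (219,295) and the pot at (530,285). The small green brush at (227,200) and the pink one are decoys. The side view shows the green handle at (402,272), the sleeve mouth at (396,382) and the pot at (400,250).

```bash
cat > m.py <<'E'
from h import *
def ray(n,uv):
    K,t,M=cal(n);d=np.linalg.inv(K)@np.r_[uv,1];d=M@d;return t,d/np.linalg.norm(d)
im={n:cv2.imread(n+".png") for n in("top","side")}
box={"top":(245,165,280,200),"side":(240,155,272,190)} # u0 v0 u1 v1 in 512x384
N=[];C=[];ends={}
for n in im:
    h=cv2.cvtColor(im[n],cv2.COLOR_BGR2HSV)
    m=cv2.inRange(h,(45,110,40),(75,255,255));u0,v0,u1,v1=box[n]
    k=np.zeros_like(m);k[v0:v1,u0:u1]=m[v0:v1,u0:u1]
    v,u=np.nonzero(k);p=np.c_[u,v].astype(float);c=p.mean(0);w=np.linalg.svd(p-c)[2][0];s=(p-c)@w
    a,b=c+w*s.min(),c+w*s.max();print(n,len(p),a,b,"width",np.ptp((p-c)@[-w[1],w[0]]))
    ends[n]=(a,b);t,d1=ray(n,a);_,d2=ray(n,b);q=np.cross(d1,d2);N.append(q/np.linalg.norm(q));C.append(t)
ax=np.cross(*N);ax/=np.linalg.norm(ax);ax*=np.sign(ax[2])
p0=np.linalg.lstsq(np.array(N),[N[i]@C[i] for i in(0,1)],rcond=None)[0]
print("axis",ax,"lean",np.degrees(np.arccos(ax[2])))
for n in ends:
    for e in ends[n]:
        t,d=ray(n,e);A=np.c_[ax,-d];s=np.linalg.lstsq(A,t-p0,rcond=None)[0];print(n,"end",np.round(p0+ax*s[0],1))
def circ(P):
    A=np.c_[2*P[:,:2],np.ones(len(P))];x=np.linalg.lstsq(A,(P[:,:2]**2).sum(1),rcond=None)[0];return np.round(np.r_[x[:2],np.sqrt(x[2]+x[0]**2+x[1]**2)],1)
T=np.load("top.npy")
for nm,(u,v),r,zz in(("sleeve",(140,189),20,120),("pot",(341,182),28,110)):
    q=T[v-r:v+r,u-r:u+r].reshape(-1,3);q=q[np.abs(q[:,2]-zz)<7];print(nm,len(q),circ(q),q[:,2].mean(), q.min(0),q.max(0))
    # rim ellipse by colour, outer edge, ray onto mouth plane
    g=im["top"][v-r:v+r,u-r:u+r]
    hs=cv2.cvtColor(g,cv2.COLOR_BGR2HSV)
    m=cv2.inRange(hs,(0,0,150),(180,60,255)) if nm=="sleeve" else cv2.inRange(hs,(105,120,40),(130,255,255))
    P=[]
    for y,x in zip(*np.nonzero(m)):
        t,d=ray("top",(x+u-r,y+v-r));P.append(t+d*(zz-t[2])/d[2])
    P=np.array(P)
    hull=cv2.convexHull(P[:,:2].astype(np.float32))
    print(nm,"mask",len(P),"hull minEnc",cv2.minEnclosingCircle(hull),"circ",circ(P))
E
python3 m.py
python3 - <<'E'
import cv2,numpy as np
a=cv2.imread("top.png")
c=[cv2.resize(a[y:y+64,x:x+64],(390,390),interpolation=cv2.INTER_CUBIC) for x,y in((115,160),(235,150))]
cv2.imwrite("pics/crop1.png",np.hstack(c))
E
```

```text
top 104 [258.24709883 174.81101619] [260.72953232 191.19252509] width 6.920984330211185
side 95 [264.24151886 163.48891314] [250.75264185 183.50715217] width 4.146492958512857
axis [-0.50900046 -0.04521756  0.85957775] lean 30.73079425638654
top end [569.1 -12.  107.2]
top end [510.7 -17.2 205.9]
side end [515.7 -16.7 197.4]
side end [557.6 -13.  126.6]
sleeve 192 [523.8 284.7  24.6] 118.79099746031949 [496.7461549  257.22581822 113.1855807 ] [550.80084497 313.88974592 124.50349724]
sleeve mask 223 hull minEnc ((524.7142333984375, 284.8752746582031), 30.082412719726562) circ [524.  284.5  25.7]
pot 166 [ 559.1 -220.5   33.7] 108.84755995192026 [ 524.13500919 -254.92649045  103.30240403] [ 595.16152125 -185.05076111  114.40829873]
pot mask 870 hull minEnc ((547.5869140625, -212.22959899902344), 48.39220428466797) circ [ 550.1 -211.1   30.7]
```

View pics/crop1.png

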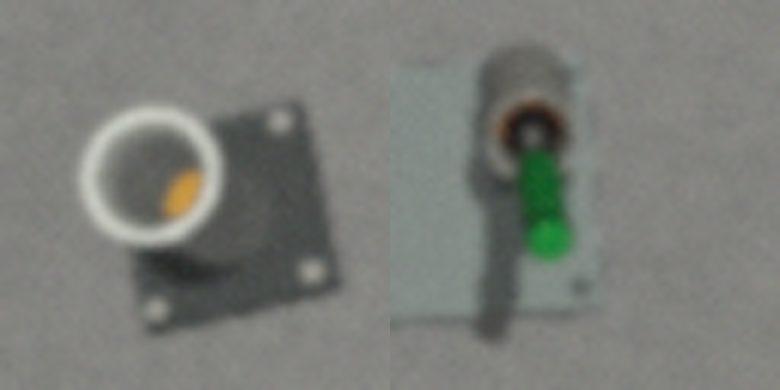

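The crop confirms the sleeve mouth rim is centred near (524,285) in world and the orange disc is visible inside. The brush leans in its tube toward the robot. I'll grip it with the tool axis along the brush axis and the fingers closing sideways.

```bash
cat >> h.py <<'E'
AX=np.array([-0.5*np.cos(.087),-0.5*np.sin(.087),.866]);END=np.array([514.5,-16.8,198.])
def brush_pt(s): return END+AX*(s-200)
def frame(z,yref):
    z=z/np.linalg.norm(z);y=yref-z*(yref@z);y/=np.linalg.norm(y);return np.c_[np.cross(y,z),y,z]
def delta(p,Rt):
    s=read_state();Rc=R.from_quat(s["ee_rot"]);rv=(R.from_matrix(Rt)*Rc.inv()).as_rotvec(degrees=True)
    print("clock",s["clock"],"cm",np.round((p-np.array(s["position"]))/10,2),"rot",np.round(rv,1),"|rot|",np.linalg.norm(rv).round(1))
E
python3 - <<'E'
from h import *
F=frame(-AX,np.array([0,1.,0]))
for s in (146+100,146): print(brush_pt(s));delta(brush_pt(s),F)
E
```

```text
[491.58698861 -18.79847669 237.836     ]
clock 0.1 cm [28.05 56.89  0.75] rot [  7.5 -29.2 -18.7] |rot| 35.5
[541.39788293 -14.45396214 151.236     ]
clock 0.1 cm [33.03 57.33 -7.91] rot [  7.5 -29.2 -18.7] |rot| 35.5
```

```bash
python3 -m creep '{"translation":[[2,5,2],[5,10,4],[8,15,5],[11,20,6],[13.5,25,6],[16,30,6],[19,35,6],[21,40,5]],"delta_rot":[[0,0,0],[0,0,0],[1,-4,-2.5],[2,-8,-5],[3,-12,-8],[4,-16,-10],[5,-20,-13],[6,-24,-15]],"hand":[6,5,4.5,4.5,4.5,4.5,4.5,4.5]}'
python3 - <<'E'
from h import *
delta(brush_pt(246),frame(-AX,np.array([0,1.,0])))
E
```

```text
clock: 1.1
position: [422.5, -186.8, 282.2]
ee_rot: [-0.038, 0.976, 0.016, 0.215]
contact_force: [0.1, 0.1, -1.1]
gripper_width: 45.2
grasp_force: 0.0
clock 1.1 cm [ 6.9  16.8  -4.43] rot [ 1.6 -4.9 -3.5] |rot| 6.2
```

```bash
python3 -m creep '{"translation":[[2,5,-0.5],[4,10,-1.5],[6,14,-3],[6.9,16.8,-4.4],[6.9,16.8,-4.4],[6.9,16.8,-4.4]],"delta_rot":[[0.4,-1.2,-0.8],[0.8,-2.4,-1.6],[1.2,-3.7,-2.6],[1.6,-4.9,-3.5],[1.6,-4.9,-3.5],[1.6,-4.9,-3.5]],"hand":[4.5,4.5,4.5,4.5,4.5,4.5]}'
python3 - <<'E'
from h import *
for s in (246,146): delta(brush_pt(s),frame(-AX,np.array([0,1.,0])))
im,P=cloud("wrist");cv2.imwrite("pics/w1.png",im[...,::-1])
g=cv2.inRange(cv2.cvtColor(im,cv2.COLOR_RGB2HSV),(45,110,40),(75,255,255))>0
g&=~np.isnan(P[...,0])&(np.abs(P[...,1]+16)<40);Q=P[g];s=(Q-END)@AX;perp=Q-END-np.outer(s,AX)
for a,b in((-8,2),(-30,-10),(-50,-30),(-70,-50)):
    k=(s>a)&(s<b);print(a,k.sum(),perp[k].mean(0) if k.any() else"")
print("smax",np.percentile(s,[2,50,98]))
E
```

```text
clock: 1.85
position: [490.3, -20.3, 237.5]
ee_rot: [-0.006, 0.967, 0.021, 0.255]
contact_force: [-0.2, -0.2, 0.6]
gripper_width: 45.1
grasp_force: 0.0
clock 1.85 cm [0.13 0.15 0.03] rot [ 0.  -0.3 -0.1] |rot| 0.3
clock 1.85 cm [ 5.11  0.59 -8.63] rot [ 0.  -0.3 -0.1] |rot| 0.3
-8 536 [-0.41265861 -0.54324282 -0.26467427]
-30 218 [-5.2751362  -0.70741256 -3.07066839]
-50 164 [-5.38755243 -0.35537086 -3.11866192]
-70 135 [-5.38527156 -0.25626018 -3.11339284]
smax [-3.62207171e+02 -2.94547393e+02  1.52995309e-01]
```

View pics/w1.png

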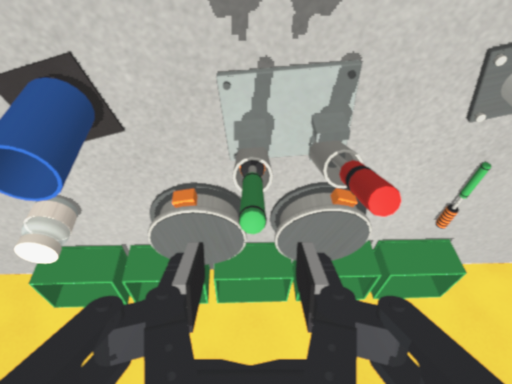

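The wrist view shows the green handle end at (252,220), midway between the fingers (185–310 px), and the red driver well clear at (385,200). The axis model agrees to under 1 mm, so I'm advancing and closing.

```bash
python3 -m creep '{"translation":[[1.4,0.2,-2.2],[2.7,0.3,-4.4],[4,0.4,-6.6],[5.1,0.55,-8.6],[5.1,0.55,-8.6],[5.1,0.55,-8.6],[5.1,0.55,-8.6],[5.1,0.55,-8.6]],"delta_rot":[[0,0,0],[0,0,0],[0,0,0],[0,0,0],[0,0,0],[0,0,0],[0,0,0],[0,0,0]],"hand":[4.5,4.5,4.5,4.5,4.5,1,1,1]}'
```

```text
clock: 2.9
position: [544.0, -18.4, 165.4]
ee_rot: [-0.008, 0.969, 0.027, 0.246]
contact_force: [-2.2, 0.6, 5.5]
gripper_width: 16.5
grasp_force: 58.7
```

```bash
python3 - <<'E'
from h import *
s=read_state();print(np.round(s["joints"],3),np.round(s["joint_vel"],3),np.round(s["position"],1),np.round(s["contact_force"],1))
im,P=cloud("wrist");cv2.imwrite("pics/w2.png",im[...,::-1])
im,P=cloud("side");a=im[120:220,200:330,::-1];cv2.imwrite("pics/s2.png",cv2.resize(a,None,fx=5,fy=5))
s=read_state();print(np.round(s["position"],1),np.round(s["contact_force"],1))
E
```

```text
[ 0.271  0.12  -0.814  0.483 -0.16  -2.284] [ 0.002  0.001  0.004 -0.003 -0.004  0.002] [544.  -18.4 165.4] [-2.2  0.6  5.5]
[544.1 -18.4 165.4] [-4.9  1.6  5.9]
```

View pics/s2.png

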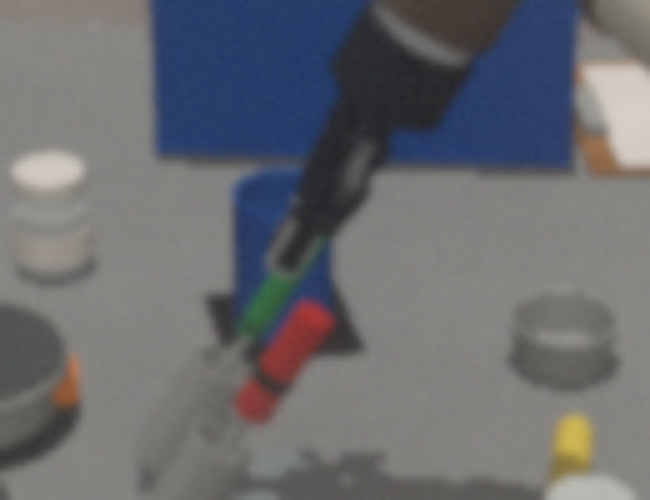

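The side view shows the pads on the upper handle, but off its centre line. Joint 5 has hit its limit of -0.16, so the pose wasn't reached. I'll open, back off and regrasp with 10° less tilt.

```bash
python3 -m creep '{"translation":[[0,0,0],[0,0,0],[-2,0,3.5],[-4,0,7],[-4,0,8],[-4,0,8],[-4,0,8]],"delta_rot":[[0,0,0],[0,0,0],[0,3,0],[0,6,0],[0,10,0],[0,10,0],[0,10,0]],"hand":[4.5,4.5,4.5,4.5,4.5,4.5,4.5]}'
python3 - <<'E'
from h import *
im,P=cloud("wrist")
g=cv2.inRange(cv2.cvtColor(im,cv2.COLOR_RGB2HSV),(45,110,40),(75,255,255))>0
g&=~np.isnan(P[...,0])&(np.abs(P[...,1]+16)<40);Q=P[g];s=(Q-END)@AX;perp=Q-END-np.outer(s,AX)
for a,b in((-8,4),(-30,-10),(-50,-30),(-70,-50)):
    k=(s>a)&(s<b);print(a,k.sum(),perp[k].mean(0).round(1) if k.any() else"")
print("smax",np.percentile(s[s>-100],[2,50,98]))
for t in (20.,17.):
    a=np.radians(t);z=np.array([np.sin(a)*.996,np.sin(a)*.087,-np.cos(a)])
    delta(brush_pt(167)+19*z,frame(z,np.array([0,1.,0])))
E
```

```text
clock: 3.88
position: [502.6, -19.2, 242.4]
ee_rot: [-0.005, 0.987, 0.026, 0.158]
contact_force: [-0.1, 0.4, -0.5]
gripper_width: 44.9
grasp_force: 0.0
-8 561 [ 0.3 -0.   0.2]
-30 80 [-5.5 -0.2 -3.2]
-50 69 [-5.5 -0.1 -3.2]
-70 56 [-5.5  0.1 -3.1]
smax [-76.85338768  -1.27248171  95.17733751]
clock 3.925 cm [ 3.49  0.45 -9.07] rot [-1.3 -1.7 -0.6] |rot| 2.2
clock 3.925 cm [ 3.4   0.44 -9.1 ] rot [-1.5  1.3 -0.6] |rot| 2.1
```

```bash
python3 -m creep '{"translation":[[0.8,0.1,-2.2],[1.7,0.2,-4.5],[2.6,0.35,-6.8],[3.45,0.45,-9.1],[3.45,0.45,-9.1],[3.45,0.45,-9.1]],"delta_rot":[[-0.4,0,-0.2],[-0.8,0,-0.4],[-1.2,0,-0.6],[-1.4,0,-0.6],[-1.4,0,-0.6],[-1.4,0,-0.6]],"hand":[4.5,4.5,4.5,4.5,4.5,4.5]}'
python3 - <<'E'
from h import *
a=np.radians(18.5);z=np.array([np.sin(a)*.996,np.sin(a)*.087,-np.cos(a)])
delta(brush_pt(167)+19*z,frame(z,np.array([0,1.,0])));print(read_state()["joints"])
E
```

```text
clock: 4.68
position: [538.0, -14.4, 153.3]
ee_rot: [-0.003, 0.987, 0.014, 0.16]
contact_force: [0.1, -0.5, 0.4]
gripper_width: 45.0
grasp_force: 0.0
clock 4.675 cm [-0.11 -0.04 -0.19] rot [-0.  -0.1 -0. ] |rot| 0.1
[ 0.31175916  0.17831081 -0.60621057  0.15276068 -0.47688639 -2.00219669]
```

Pose reached. Closing, then pulling along the tube axis.

```bash
python3 -m creep '{"translation":[[-0.1,0,-0.2],[-0.1,0,-0.2],[-0.1,0,-0.2],[-0.1,0,-0.2],[-0.1,0,-0.2]],"delta_rot":[[0,0,0],[0,0,0],[0,0,0],[0,0,0],[0,0,0]],"hand":[1,1,1,1,1]}'
python3 -m creep '{"translation":[[-0.5,-0.05,0.9],[-1.25,-0.1,2.2],[-2.25,-0.2,3.9],[-3.25,-0.3,5.6],[-4.25,-0.4,7.4],[-5.25,-0.5,9.1],[-6.25,-0.55,10.8],[-7,-0.6,12.1]],"delta_rot":[[0,0,0],[0,0,0],[0,0,0],[0,0,0],[0,0,0],[0,0,0],[0,0,0],[0,0,0]],"hand":[1,1,1,1,1,1,1,1]}'
```

```text
clock: 5.3
position: [537.4, -14.0, 152.2]
ee_rot: [-0.003, 0.987, 0.014, 0.16]
contact_force: [-5.1, 2.4, 5.9]
gripper_width: 16.8
grasp_force: 58.5
clock: 6.3
position: [465.7, -20.8, 273.2]
ee_rot: [-0.002, 0.987, 0.014, 0.159]
contact_force: [0.2, 0.2, -0.5]
gripper_width: 16.5
grasp_force: 58.6
```

```bash
python3 -m creep '{"translation":[[0,0,3],[0,0,6],[0,0,9],[0,0,10],[0,0,10],[0,0,10]],"delta_rot":[[-0.2,2,0],[-0.8,9,0],[-1.5,17,0],[-2.2,25,0],[-2.6,29.9,0],[-2.6,29.9,0]],"hand":[1,1,1,1,1,1]}'
cat > bm.py <<'E'
from h import *
def brush():
    im,P=cloud("wrist");s=read_state();t=np.array(s["position"]);Rt=R.from_quat(s["ee_rot"]).as_matrix()
    hs=cv2.cvtColor(im,cv2.COLOR_RGB2HSV)
    ok=~np.isnan(P[...,0])&(np.linalg.norm(P-t,axis=-1)<190)
    return im,P,hs,ok,t,Rt
if __name__=="__main__":
    im,P,hs,ok,t,Rt=brush()
    cv2.imwrite("pics/w3.png",im[...,::-1]); cs,P2=cloud("side");cv2.imwrite("side3.png",cs[...,::-1]);np.save("side3.npy",P2)
    ct,P3=cloud("top");cv2.imwrite("top3.png",ct[...,::-1]);np.save("top3.npy",P3)
    a=cv2.resize(im,None,fx=.75,fy=.75);b=cv2.resize(cs,None,fx=.75,fy=.75);cv2.imwrite("pics/c3.png",np.hstack([a,b])[...,::-1])
    print(t)
E
python3 bm.py
```

```text
clock: 7.05
position: [467.4, -20.2, 371.3]
ee_rot: [-0.002, 0.995, -0.008, -0.102]
contact_force: [0.4, -0.4, -1.4]
gripper_width: 16.5
grasp_force: 58.6
[466.89435687 -20.42601524 371.78830203]
```

View pics/c3.png

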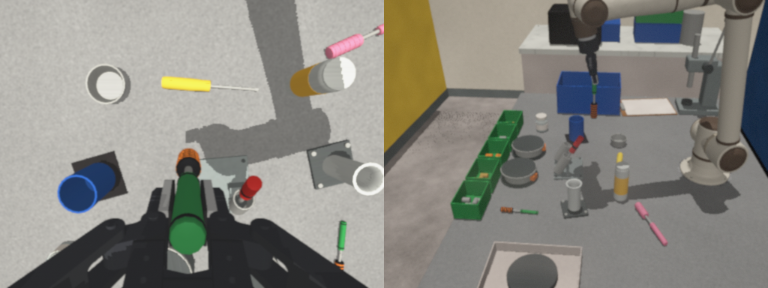

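The left half (wrist) shows the green handle held centrally at (188,220) with the orange head below it at (188,160). The right half (side) shows the brush roughly upright at (595,100). I'll measure its axis by intersecting the two midline planes.

```bash
cat > ax.py <<'E'
from h import *
def line(n,im,P,t):
    K,c,M=cal(n);hs=cv2.cvtColor(im,cv2.COLOR_RGB2HSV)
    near=(np.linalg.norm(P-t-[0,0,-70],axis=-1)<130)
    g=(cv2.inRange(hs,(45,90,30),(80,255,255))>0)&near; o=(cv2.inRange(hs,(3,90,40),(22,255,255))>0)&near
    f=lambda m:np.array([np.median(x) for x in np.nonzero(m)[::-1]])
    ray=lambda p:M@(np.linalg.inv(K)@np.r_[p,1])
    a,b=f(g),f(o);n_=np.cross(ray(a),ray(b));vo=np.nonzero(o)
    print(n,g.sum(),o.sum(),a,b,"orange span",vo[0].min(),vo[0].max(),vo[1].min(),vo[1].max(),"zmin orange",np.nanpercentile(P[o][:,2],[1,50,99]).round(1),np.median(P[o],0).round(1),np.median(P[g],0).round(1))
    return n_/np.linalg.norm(n_),c
def axis():
    t=np.array(read_state()["position"]);L=[]
    for n in("wrist","side"):
        im,P=cloud(n);L.append(line(n,im,P,t))
    ax=np.cross(L[0][0],L[1][0]);ax/=np.linalg.norm(ax);ax*=np.sign(ax[2])
    p=np.linalg.solve(np.array([L[0][0],L[1][0],[0,0,1]]),[L[0][0]@L[0][1],L[1][0]@L[1][1],t[2]-100])
    print("axis",ax.round(3),"pt at tcp-100",p.round(1),"rel",(p-t).round(1),"tip rel xy@-150",(p-t-ax/ax[2]*50).round(1))
    return ax,p
if __name__=="__main__": axis()
E
python3 ax.py
```

```text
wrist 3807 375 [250. 292.] [251. 207.] orange span 198 229 235 267 zmin orange [230.2 269.  287.4] [459.3 -22.1 269. ] [465.1 -20.5 418.1]
side 58 126 [280. 118.] [280. 148.] orange span 139 156 276 283 zmin orange [226.  255.6 286.5] [468.6  -9.9 255.6] [470.3 -12.9 348.7]
axis [0.02 0.01 1.  ] pt at tcp-100 [469.2 -21.8 272.6] rel [   2.9   -1.3 -100. ] tip rel xy@-150 [   1.9   -1.8 -150. ]
```

```bash
python3 -m creep '{"translation":[[0.8,4.5,0],[1.6,9,0],[2.4,13.5,0],[3.2,18,0],[4,22.5,0],[4.8,27,0],[5.5,30.6,-2],[5.5,30.6,-4]],"delta_rot":[[0,0,0],[0,0,0],[0,0,0],[0,0,0],[0,0,0],[0,0,0],[0,0,0],[0,0,0]],"hand":[1,1,1,1,1,1,1,1]}'
python3 -m creep '{"translation":[[0,0,-1.5],[0,0,-3],[0,0,-3],[0,0,-3]],"delta_rot":[[0,0,0],[0,0,0],[0,0,0],[0,0,0]],"hand":[1,1,1,1]}'
cat > chk.py <<'E'
from h import *;import ax
ax.axis()
print(np.round(read_state()["contact_force"],2),np.round(read_state()["position"],1))
im,P=cloud("top");q=P[169:209,120:160].reshape(-1,3);q=q[np.abs(q[:,2]-120)<7];print(q.shape,q[:,:2].min(0),q[:,:2].max(0))
im,P=cloud("wrist")
d=np.hypot(P[...,0]-524,P[...,1]-284.7);k=(np.abs(P[...,2]-120)<4)&(d>19)&(d<34);q=P[k]
A=np.c_[2*q[:,:2],np.ones(len(q))];x=np.linalg.lstsq(A,(q[:,:2]**2).sum(1),rcond=None)[0];print("mouth(wrist)",len(q),x[:2],np.sqrt(x[2]+x[0]**2+x[1]**2))
s,_=get_image("side");cv2.imwrite("pics/c4.png",np.hstack([cv2.resize(im[100:340,110:400],(400,331)),cv2.resize(s[190:300,190:320],(391,331))])[...,::-1])
E
python3 chk.py
```

```text
clock: 8.3
position: [521.7, 288.0, 331.1]
ee_rot: [-0.004, 0.995, -0.008, -0.101]
contact_force: [0.2, -0.3, -2.3]
gripper_width: 16.6
grasp_force: 58.9
clock: 8.8
position: [522.6, 285.4, 303.2]
ee_rot: [-0.002, 0.995, -0.008, -0.1]
contact_force: [-0.3, -0.4, -1.6]
gripper_width: 16.3
grasp_force: 58.8
wrist 3772 423 [250. 292.] [252. 207.] orange span 185 358 235 278 zmin orange [106.9 200.9 353.7] [516.  285.1 200.9] [521.4 285.4 348.5]
side 18 145 [251.  191.5] [251. 225.] orange span 217 234 247 255 zmin orange [159.2 187.1 213.9] [526.4 295.7 187.1] [525.9 294.1 286.4]
axis [-0.012  0.005  1.   ] pt at tcp-100 [527.7 285.  203.2] rel [   5.1   -0.4 -100. ] tip rel xy@-150 [   5.7   -0.7 -150. ]
[-0.23 -0.06 -1.1 ] [522.6 285.6 303.2]
(143, 3) [496.66208033 257.07567595] [550.43007512 312.32090451]
mouth(wrist) 689 [523.91674595 284.23302487] 24.93676911309905
```

View pics/c4.png

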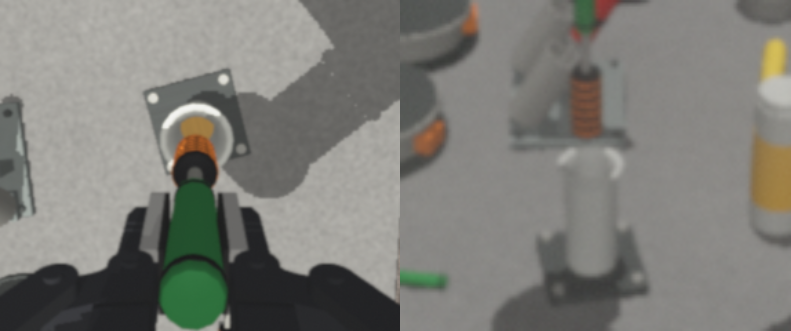

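The left half (wrist) shows the orange/black head over the mouth ring near (196,135). The right half (side) shows the head at x≈586 px against the sleeve mouth at ≈590 px, so the brush is about 3 mm too far in +x. I'll correct that and enter partway.

```bash
python3 -m creep '{"translation":[[-0.3,0,-0.5],[-0.3,0,-1.5],[-0.3,0,-2.5],[-0.3,0,-3.5],[-0.3,0,-4],[-0.3,0,-4.5],[-0.3,0,-5],[-0.3,0,-5]],"delta_rot":[[0,0,0],[0,0,0],[0,0,0],[0,0,0],[0,0,0],[0,0,0],[0,0,0],[0,0,0]],"hand":[1,1,1,1,1,1,1,1]}'
```

```text
clock: 10.05
position: [519.1, 285.6, 251.8]
ee_rot: [-0.002, 0.995, -0.008, -0.101]
contact_force: [0.0, -0.2, -0.2]
gripper_width: 16.8
grasp_force: 58.8
```

```bash
python3 -m creep '{"translation":[[0,0,-0.5],[0,0,-1],[0,0,-1.5],[0,0,-2],[0,0,-2.5],[0,0,-3],[0,0,-3]],"delta_rot":[[0,0,0],[0,0,0],[0,0,0],[0,0,0],[0,0,0],[0,0,0],[0,0,0]],"hand":[1,1,1,1,1,1,1]}'
```

```text
clock: 10.92
position: [519.1, 285.6, 221.6]
ee_rot: [-0.002, 0.995, -0.008, -0.101]
contact_force: [0.1, -0.2, -1.7]
gripper_width: 16.5
grasp_force: 58.8
```

```bash
python3 - <<'E'
from h import *
a=cv2.imread("top.png");P=np.load("top.npy");m=cv2.inRange(cv2.cvtColor(a,cv2.COLOR_BGR2HSV),(8,100,100),(30,255,255))
v,u=np.nonzero(m[175:205,125:165]);print(np.round(P[v+175,u+125],0).tolist())
E
python3 -m creep '{"translation":[[0,0,-0.2],[0,0,-0.4],[0,0,-0.5],[0,0,-0.5]],"delta_rot":[[0,0,0],[0,0,0],[0,0,0],[0,0,0]],"hand":[1,1,1,1]}'
```

```text
[[537.0, 292.0, 46.0], [538.0, 290.0, 45.0], [535.0, 296.0, 41.0], [535.0, 293.0, 42.0], [535.0, 289.0, 45.0], [535.0, 287.0, 44.0], [532.0, 298.0, 41.0], [533.0, 297.0, 38.0], [532.0, 292.0, 45.0], [532.0, 290.0, 43.0], [532.0, 287.0, 43.0], [530.0, 298.0, 42.0], [530.0, 296.0, 40.0], [530.0, 292.0, 43.0], [530.0, 289.0, 43.0], [527.0, 300.0, 43.0], [527.0, 298.0, 41.0], [527.0, 295.0, 42.0], [527.0, 292.0, 44.0], [527.0, 289.0, 45.0], [524.0, 301.0, 40.0], [524.0, 298.0, 41.0], [524.0, 295.0, 41.0], [524.0, 292.0, 42.0], [522.0, 301.0, 39.0], [521.0, 297.0, 42.0], [521.0, 293.0, 47.0]]
clock: 11.42
position: [519.3, 285.7, 217.1]
ee_rot: [-0.002, 0.995, -0.008, -0.101]
contact_force: [-1.0, -0.0, -1.3]
gripper_width: 16.5
grasp_force: 58.8
```

```bash
python3 -m creep '{"translation":[[0,0,-0.2],[0,0,-0.4],[0,0,-0.6],[0,0,-0.8],[0,0,-1],[0,0,-1.2],[0,0,-1.2]],"delta_rot":[[0,0,0],[0,0,0],[0,0,0],[0,0,0],[0,0,0],[0,0,0],[0,0,0]],"hand":[1,1,1,1,1,1,1]}'
python3 -m creep '{"translation":[[0,0,-0.2],[0,0,-0.4],[0,0,-0.4],[0,0,-0.4]],"delta_rot":[[0,0,0],[0,0,0],[0,0,0],[0,0,0]],"hand":[1,1,1,1]}'
```

```text
clock: 12.3
position: [519.2, 285.6, 205.0]
ee_rot: [-0.002, 0.995, -0.008, -0.101]
contact_force: [-0.4, 0.1, -0.3]
gripper_width: 16.6
grasp_force: 58.8
clock: 12.8
position: [519.3, 285.7, 201.2]
ee_rot: [-0.002, 0.995, -0.008, -0.101]
contact_force: [0.4, -0.6, -1.7]
gripper_width: 16.4
grasp_force: 58.8
```

```bash
python3 -m creep '{"translation":[[0,0,-0.15],[0,0,-0.3],[0,0,-0.4],[0,0,-0.4]],"delta_rot":[[0,0,0],[0,0,0],[0,0,0],[0,0,0]],"hand":[1,1,1,1]}'
```

```text
clock: 13.3
position: [519.2, 285.6, 197.1]
ee_rot: [-0.002, 0.995, -0.008, -0.101]
contact_force: [-0.1, -0.1, -0.7]
gripper_width: 16.4
grasp_force: 58.8
```

```bash
python3 -m creep '{"translation":[[0,0,-0.1],[0,0,-0.2],[0,0,-0.3],[0,0,-0.3]],"delta_rot":[[0,0,0],[0,0,0],[0,0,0],[0,0,0]],"hand":[1,1,1,1]}'
```

```text
clock: 13.8
position: [519.2, 285.7, 194.1]
ee_rot: [-0.002, 0.995, -0.008, -0.101]
contact_force: [0.3, 0.3, -1.1]
gripper_width: 16.3
grasp_force: 58.8
```

```bash
python3 -m creep '{"translation":[[0,0,-0.1],[0,0,-0.2],[0,0,-0.3],[0,0,-0.3]],"delta_rot":[[0,0,0],[0,0,0],[0,0,0],[0,0,0]],"hand":[1,1,1,1]}'
```

```text
clock: 14.3
position: [519.5, 285.7, 191.9]
ee_rot: [-0.002, 0.995, -0.008, -0.1]
contact_force: [0.3, -0.9, 3.3]
gripper_width: 16.4
grasp_force: 59.2
```

Touched at TCP z≈192. I'm pressing 1 mm more and holding.

```bash
python3 -m creep '{"translation":[[0,0,-0.1],[0,0,-0.1],[0,0,-0.1]],"delta_rot":[[0,0,0],[0,0,0],[0,0,0]],"hand":[1,1,1]}'
```

```text
clock: 14.68
position: [519.6, 285.7, 191.1]
ee_rot: [-0.003, 0.995, -0.008, -0.1]
contact_force: [-0.2, -0.9, 5.5]
gripper_width: 16.8
grasp_force: 59.3
```

```bash
python3 -m creep '{"translation":[[0,0,1],[0,0,2],[0,0,3],[0,0,4.5],[0,0,6],[0,0,7],[0,0,7],[0,0,7]],"delta_rot":[[0,0,0],[0,0,0],[0,0,0],[0,0,0],[0,0,0],[0,0,0],[0,0,0],[0,0,0]],"hand":[1,1,1,1,1,1,1,1]}'
python3 -m creep '{"translation":[[0,0,-1],[0,0,-2],[0,0,-3],[0,0,-4],[0,0,-5],[0,0,-5.7],[0,0,-6.2],[0,0,-6.2]],"delta_rot":[[0,0,0],[0,0,0],[0,0,0],[0,0,0],[0,0,0],[0,0,0],[0,0,0],[0,0,0]],"hand":[1,1,1,1,1,1,1,1]}'
```

```text
clock: 15.68
position: [518.9, 285.6, 259.7]
ee_rot: [-0.002, 0.995, -0.008, -0.101]
contact_force: [-0.1, -0.5, -0.7]
gripper_width: 16.4
grasp_force: 58.9
clock: 16.68
position: [519.2, 285.7, 197.9]
ee_rot: [-0.002, 0.995, -0.008, -0.101]
contact_force: [0.3, 0.9, -1.4]
gripper_width: 16.4
grasp_force: 58.9
```

```bash
python3 -m creep '{"translation":[[0,0,-0.1],[0,0,-0.2],[0,0,-0.3],[0,0,-0.4],[0,0,-0.4]],"delta_rot":[[0,0,0],[0,0,0],[0,0,0],[0,0,0],[0,0,0]],"hand":[1,1,1,1,1]}'
```

```text
clock: 17.3
position: [519.2, 285.7, 194.1]
ee_rot: [-0.002, 0.995, -0.008, -0.101]
contact_force: [-0.5, 0.3, -1.3]
gripper_width: 16.6
grasp_force: 58.9
```

```bash
python3 -m creep '{"translation":[[0,0,-0.1],[0,0,-0.2],[0,0,-0.3],[0,0,-0.35],[0,0,-0.35],[0,0,-0.35]],"delta_rot":[[0,0,0],[0,0,0],[0,0,0],[0,0,0],[0,0,0],[0,0,0]],"hand":[1,1,1,1,1,1]}'
```

```text
clock: 18.05
position: [519.5, 285.7, 191.3]
ee_rot: [-0.002, 0.995, -0.008, -0.1]
contact_force: [-0.9, -0.8, 5.3]
gripper_width: 16.5
grasp_force: 59.2
```

Second touch made. Lifting out and moving to the pot.

```bash
python3 -m creep '{"translation":[[0,0,1.5],[0,0,4],[0,0,7],[0,0,10.5],[0,0,14],[0,0,17],[0,0,19],[0,0,20]],"delta_rot":[[0,0,0],[0,0,0],[0,0,0],[0,0,0],[0,0,0],[0,0,0],[0,0,0],[0,0,0]],"hand":[1,1,1,1,1,1,1,1]}'
python3 -m creep '{"translation":[[0.2,-3,0],[0.5,-7,0],[0.8,-12,0],[1.1,-17,0],[1.5,-22,0],[1.8,-27,0],[2.2,-32,0],[2.5,-37,0]],"delta_rot":[[0,0,0],[0,0,0],[0,0,0],[0,0,0],[0,0,0],[0,0,0],[0,0,0],[0,0,0]],"hand":[1,1,1,1,1,1,1,1]}'
python3 -m creep '{"translation":[[0.3,-4,0],[0.6,-8,0],[0.9,-11,0],[1,-13.6,0],[1,-13.6,-3],[1,-13.6,-6],[1,-13.6,-6],[1,-13.6,-6]],"delta_rot":[[0,0,0],[0,0,0],[0,0,0],[0,0,0],[0,0,0],[0,0,0],[0,0,0],[0,0,0]],"hand":[1,1,1,1,1,1,1,1]}'
python3 - <<'E'
from h import *
print(np.round(read_state()["position"],1))
im,P=cloud("wrist");s,_=get_image("side");t,_=get_image("top")
d=np.hypot(P[...,0]-559,P[...,1]+220.5);k=(np.abs(P[...,2]-110)<4)&(d<45)&(d>25);q=P[k]
A=np.c_[2*q[:,:2],np.ones(len(q))];x=np.linalg.lstsq(A,(q[:,:2]**2).sum(1),rcond=None)[0];print(len(q),x[:2],np.sqrt(x[2]+x[0]**2+x[1]**2))
cv2.imwrite("pics/c5.png",np.hstack([cv2.resize(im[100:340,110:400],(400,331)),cv2.resize(s[100:210,190:320],(391,331))])[...,::-1])
E
```

```text
clock: 19.05
position: [519.3, 285.8, 391.6]
ee_rot: [-0.002, 0.995, -0.008, -0.1]
contact_force: [0.4, -0.0, -1.0]
gripper_width: 16.4
grasp_force: 58.8
clock: 20.05
position: [544.0, -85.7, 389.8]
ee_rot: [-0.002, 0.995, -0.008, -0.101]
contact_force: [0.2, -0.4, -1.4]
gripper_width: 16.7
grasp_force: 58.9
clock: 21.05
position: [554.7, -220.5, 331.7]
ee_rot: [-0.002, 0.995, -0.009, -0.1]
contact_force: [-0.2, 0.0, -0.8]
gripper_width: 16.9
grasp_force: 58.7
[ 554.7 -220.5  331.7]
499 [ 559.5261401  -222.60204507] 33.65297115179507
```

View pics/c5.png

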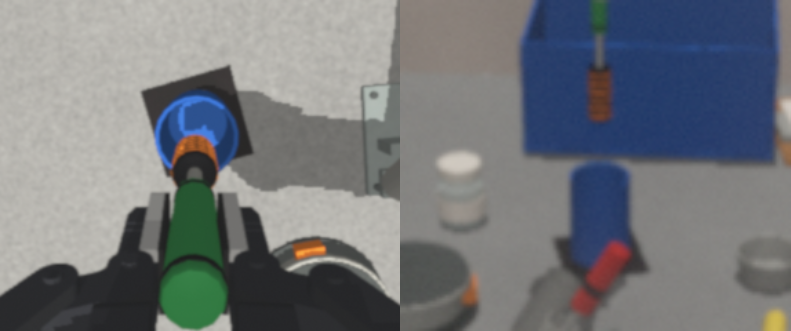

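The wrist half shows the head centred over the blue pot's ring at (196,130). The side half shows it at x≈599 px, directly above the pot at ≈600 px. Lowering.

```bash
python3 -m creep '{"translation":[[0,0,-3],[0,0,-6],[0,0,-9],[0,0,-12],[0,0,-14.5],[0,0,-16],[0,0,-16.7],[0,0,-16.7]],"delta_rot":[[0,0,0],[0,0,0],[0,0,0],[0,0,0],[0,0,0],[0,0,0],[0,0,0],[0,0,0]],"hand":[1,1,1,1,1,1,1,1]}'
python3 -m creep '{"translation":[[0,0,-0.2],[0,0,-0.4],[0,0,-0.6],[0,0,-0.7],[0,0,-0.7]],"delta_rot":[[0,0,0],[0,0,0],[0,0,0],[0,0,0],[0,0,0]],"hand":[1,1,1,1,1]}'
```

```text
clock: 22.2
position: [554.6, -220.4, 164.1]
ee_rot: [-0.002, 0.995, -0.008, -0.1]
contact_force: [-0.7, 0.3, -1.7]
gripper_width: 16.6
grasp_force: 58.9
clock: 22.82
position: [554.2, -220.3, 156.6]
ee_rot: [-0.002, 0.995, -0.008, -0.101]
contact_force: [0.5, -0.1, -1.4]
gripper_width: 16.8
grasp_force: 58.9
```

```bash
python3 -m creep '{"translation":[[0,0,-0.1],[0,0,-0.2],[0,0,-0.3],[0,0,-0.3]],"delta_rot":[[0,0,0],[0,0,0],[0,0,0],[0,0,0]],"hand":[1,1,1,1]}'
```

```text
clock: 23.32
position: [554.6, -220.5, 155.2]
ee_rot: [-0.003, 0.995, -0.009, -0.1]
contact_force: [0.0, 0.6, 4.2]
gripper_width: 16.5
grasp_force: 59.7
```

Floor felt. Opening and backing out.

```bash
python3 -m creep '{"translation":[[0,0,0.1],[0,0,0.1],[0,0,0.1],[0,0,0.1],[0,0,0.1],[0,0,0.1]],"delta_rot":[[0,0,0],[0,0,0],[0,0,0],[0,0,0],[0,0,0],[0,0,0]],"hand":[4,6,8.5,8.5,8.5,8.5]}'
python3 -m creep '{"translation":[[0.2,0,1],[0.4,0,2],[0.8,0,4],[1.2,0,6],[1.6,0,8],[2.2,0,11],[2.8,0,14],[3.2,0,16]],"delta_rot":[[0,0,0],[0,0,0],[0,0,0],[0,0,0],[0,0,0],[0,0,0],[0,0,0],[0,0,0]],"hand":[8.5,8.5,8.5,8.5,8.5,8.5,8.5,8.5]}'
python3 -m creep '{"translation":[[0,0,2],[0,0,2],[0,0,2],[0,0,2],[0,0,2],[0,0,2]],"delta_rot":[[0,0,0],[0,0,0],[0,0,0],[0,0,0],[0,0,0],[0,0,0]],"hand":[8.5,8.5,8.5,8.5,8.5,8.5]}'
python3 - <<'E'
from h import *
im,P=cloud("wrist");s,_=get_image("side")
cv2.imwrite("pics/c6.png",np.hstack([cv2.resize(im,(420,315)),cv2.resize(s[100:210,190:320],(372,315))])[...,::-1])
E
```

```text
clock: 24.08
position: [554.3, -220.3, 154.7]
ee_rot: [-0.002, 0.995, -0.008, -0.101]
contact_force: [-0.3, -0.2, 0.2]
gripper_width: 85.0
grasp_force: 0.0
clock: 25.08
position: [586.9, -220.5, 317.5]
ee_rot: [-0.002, 0.995, -0.008, -0.099]
contact_force: [0.1, 0.1, 0.2]
gripper_width: 85.0
grasp_force: 0.0
clock: 25.82
position: [586.2, -220.3, 334.3]
ee_rot: [-0.002, 0.995, -0.008, -0.101]
contact_force: [-0.7, -0.2, 0.2]
gripper_width: 85.2
grasp_force: 0.0
```

View pics/c6.png

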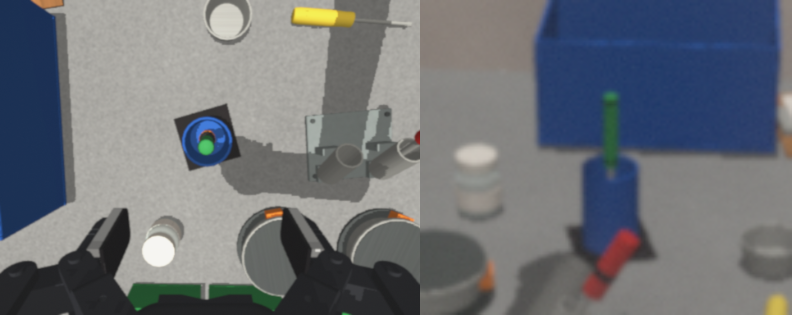

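The brush stands upright in the blue pot, with the green handle end at (205,147) in the wrist half and (611,130) in the side half. The gripper is clear of it, so I'm handing in.

```bash
python3 -c "
from bench import *
print(job_done())"
```

```text
the job is handed in; nothing more can be done
None
```

I pulled the green-handled brush from the rack, touched the sleeve disc with it twice (about 6–7 N each time), lowered it to the pot floor, left it standing upright there, and handed the job in at about 26 s; no verdict came back.

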